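# Dispense a sweet and present it in the handled dish

### The job

Turn the crank on top of the sweet dispenser one full turn clockwise, to its stop, so that the round sweet rolls down the chute into the dish. Once it lies still in the middle, lift the dish straight up by the bar of its bail handle, about 10 cm clear of the counter, and then turn it in the air a quarter turn (either way) until the bar is in line with the chute, keeping the dish level and the sweet in its middle all the while. Finish holding the dish like that, still and level in the gripper, and leave the jar, the tumbler and the lemon bowl alone.

Things in the scene. Friction and masses are not known exactly. Their poses are not given: they have to be found in the camera images.
- dispenser: Sweet dispenser, fixed: grey round column 110 mm across (foot 120 mm) with a clear band full of sweets, 187 mm high to its steel cap, crank on top. Origin: centre of its underside, on the crank's vertical axis; z up; x is the level direction in which its straight steel chute points.
- chute_lip (a point): Lower end of the chute's floor, 157 mm from the dispenser's axis, 58 mm above the counter. The chute is 44 mm wide, slopes at 15 degrees, side walls 22 mm high. A gate plate across it holds one sweet back; the crank draws the gate down and only in the last tenth of the full turn is it flush, so that the sweet rolls off.
- crank (a joint): Crank on the dispenser's vertical axis. Value in rad: 0 at the start, growing clockwise seen from above, stop at 6.28 (one full turn). Stays where it is left; takes 1 to 2 N at the knob. At 0 its arm points away from the chute (dispenser -x).
- crank_knob (a point): Middle of the crank's knob: upright dark wooden cylinder 22 mm across, 38 mm high, 55 mm from the crank's axis, its middle 223 mm above the counter. It spins freely on its pin, so it can be gripped from above and led round the circle without turning the hand. Its lower end is 4 mm clear of the crank arm.
- dish: Loose turned wooden dish, 144 mm across, rim 42 mm high, about 0.3 kg, on the counter below the chute's lip. Inside: a shallow cone (16 degrees, lowest in the middle, 5 mm above the underside) out to 55 mm, then a steeper rim. Origin: centre of its underside, z up. A bail handle (two wires, 140 mm apart) arches over it in its y-z plane, roughly square to the chute at the start. Unseen while held.
- dish_handle (a point): Middle of the handle's straight wooden bar, over the dish's centre, 112 mm above its underside. The bar runs along the dish's y, 76 mm long, 16 by 16 mm in section: grip it from above, fingers closing along the dish's x. Only the bar's line counts, either way round.
- ball_center (a point): Centre of the sweet, a loose hard cream-coloured ball 30 mm across, 20 g. Starts on the chute against the gate, about 101 mm from the dispenser's axis. At rest in the middle of the dish its centre is about 20 mm above the dish's underside; it settles there within about 2 s of release.
- jar: Bystander: dark red lidded ceramic jar, 108 mm across, 125 mm high. Origin: centre of its underside.
- tumbler: Bystander: orange tumbler, 80 mm across, 120 mm high. Origin: centre of its underside.
- lemon_bowl: Bystander: blue bowl of lemons, 170 mm across, about 90 mm high. Origin: centre of its underside.
There are look-alikes about, which are no part of the job. What is shaped like the dish but turquoise is not meant. Leave any purple look-alike of the dispenser alone.

How it is judged:
On the way, in this order (a step that is already met when the one before it is completed fails the run):
1. the crank has been turned its full turn and the sweet lies still in the middle of the dish, which still stands on the counter (value of joint crank above 5.95 rad and horizontal distance between ball_center and dish below 0.012 m and z of ball_center in the frame of dish between 0.012 and 0.032 m and height (world z) of dish below 0.02 m and linear speed of ball below 0.05 m/s), for 0.2 s.
2. the dish is lifted clear of the counter, not yet turned, with the sweet in its middle (height (world z) of dish above 0.05 m and angle between the y axis of dish and the x axis of dispenser, either way round above 1 rad and horizontal distance between ball_center and dish below 0.012 m and z of ball_center in the frame of dish between 0.012 and 0.032 m), for 0.1 s.
At the end, for the whole second after the job is handed in: The fingers hold the dish still, underside over 60 mm above the counter, touching nothing else, level within 0.10 rad, bar within 0.15 rad of the chute's line, the sweet within 12 mm of its middle; crank above 5.7 rad; bystanders within 30 mm of their starts (height (world z) of dish above 0.06 m and angle between dish's own z axis and vertical below 0.1 rad and angle between the y axis of dish and the x axis of dispenser, either way round below 0.15 rad and horizontal distance between ball_center and dish below 0.012 m and z of ball_center in the frame of dish between 0.012 and 0.032 m and contact force between dish and the fingers above 1 N and contact force between dish and dispenser below 0.1 N and contact force between dish and jar below 0.1 N and contact force between dish and tumbler below 0.1 N and contact force between dish and lemon_bowl below 0.1 N and linear speed of dish below 0.03 m/s and angular speed of dish below 0.15 rad/s and value of joint crank above 5.7 rad and distance of each of jar, tumbler, lemon_bowl from where it was at the start of the episode below 0.03 m); the arm keeps its last pose, push and grip.
It fails at once if the sweet strays more than 30 mm from the dish's middle while the dish is off the counter (height (world z) of dish above 0.03 m and distance between ball_center and dish above 0.04 m).
It fails at once if the dish is tipped by more than 0.25 rad (angle between dish's own z axis and vertical above 0.25 rad).
It fails at once if the jar is disturbed (distance of jar from where it was at the start of the episode above 0.03 m or angle between jar's own z axis and vertical above 0.3 rad).
It fails at once if the tumbler is disturbed (distance of tumbler from where it was at the start of the episode above 0.03 m or angle between tumbler's own z axis and vertical above 0.3 rad).
It fails at once if the lemon bowl is disturbed (distance of lemon_bowl from where it was at the start of the episode above 0.03 m or angle between lemon_bowl's own z axis and vertical above 0.3 rad).
It also fails if it takes over 64 s, if anything falls off the work surface, if the arm or the gripper's body presses on something with over 40 N, if the wrist force passes 120 N, or if a joint passes its speed limit or range.

### The arm

A 7-joint arm with a two-finger parallel gripper is mounted at the origin on the work surface. World frame = base frame: x ahead of the robot, y to its left, z up, the work surface at z = 0. Lengths are in m, angles in rad, forces in N, time in s.
With the tool pointing down it reaches from about 0.35 to 0.9 m from the base axis. Payload 8.1 kg.
Tool frame: the origin (TCP) lies at the very end of the fingers, on their centre line; the grasp point (between the pads) lies 19 mm behind it; z points along the fingers, y is the line along which they close (so a half turn about z gives the same grasp; the last joint's range is limited). The gripper opens to 92 mm and grips with 3 to 60 N. Pads are 19 mm wide; open, the fingers measure 130 mm over their backs; the gripper's body (75 mm by 190 mm) begins 47 mm behind the grasp point.
Start: joints at [1.123, 0.434, 0.025, 1.573, -0.012, 1.134, -0.075], TCP at [0.211, -0.588, 0.227] pointing down, gripper open.
Joint ranges: [-2.62, 2.62], [-0.44, 2.09], [-1.27, 1.32], [0.08, 2.57], [-1.32, 4.46], [0.12, 2], [-2.74, 2.74]. Speed limits (rad/s): [2.22, 2.22, 3.01, 3.01, 3.14, 3.14, 3.14].

### API

Orientations are given as a rotation vector (axis times angle).
In Python, from cell import ctrl, hand, cams gives the robot as it stands. Calls block until the motion is done:
- ctrl.goto(position, orientation): joint-space move of the TCP to a pose.
- ctrl.movel(position, attitude=None, rate=0.15, stop_force=None): straight line of the TCP; attitude=None keeps the orientation; rate is the mean speed in m/s. With stop_force (N) it stops when the force on the tool has changed by that much, and returns True; else False.
- ctrl.movej(angles): joint-space move.
- hand.set_gripper(opening): finger opening in m; the grip force is fixed at half the most; returns when the fingers have stopped.
- ctrl.sleep(seconds).
- ctrl.ik(position, orientation): joint angles nearest the present ones, or None.
- cams.grab_frame(name): name is "scene" or "side" or "wrist"; returns the picture (384x512x3 uint8, red, green, blue); there is no depth.
- cams.camera_params(name): a dict with "mtx" (3x3 intrinsics, pixels), "T" (4x4, takes a point from camera to world coordinates). Camera axes: x right, y down, z forward; pixel columns grow to the right and rows downward; lengths in m; the calibration is good to about 2 mm. A picture is of the moment at which its call begins: read the wrist's pose just before it. camera_params takes no time and is no camera call; for the wrist camera it gives the pose at the moment of the call.
A pose or a line that the arm cannot do raises ctrl.MotionError and nothing moves.
- ctrl.hand_in(): hands the job in; it is judged then, once.
Trained networks look in the newest picture that a camera, given by its name, has taken for a name from the list of things; names that differ only in an ending like _2 or _b are one class to them, and where a whole thing is asked for, a point or a joint stands for the part that bears it (a point fixed in the world has none). Each returns a list of dicts, best first, with "score" (0 to 1); they miss things now and then, are a little off and sometimes report something else, mostly with a low value. They report only what shows in the picture. A call takes as long as a camera call. They do not tell look-alikes from the thing itself.
- cams.cut_out(camera, label): "pixels" (384x512 bool, what is visible of it) and "bbox" ([left, top, right, bottom] in pixels, round what is visible of it).
Readings, each from a call of its own:
- ctrl.read_time_s(): time.
- ctrl.read_q(): joint angles.
- ctrl.read_joint_vel(): joint speeds.
- ctrl.read_joint_efforts(): joint torques, N m.
- ctrl.read_tool_pos(): TCP position.
- ctrl.read_ee_rot(): TCP orientation.
- ctrl.read_wrist_force(): force on the tool from outside, world axes, zero at the start.
- ctrl.read_ft_torque(): the same for the moment, N m.
- ctrl.read_grip_width(): finger opening in m.
- ctrl.read_gripper_force(): force on a finger pad.
Only numpy, scipy, OpenCV 4.12 (cv2) and the standard library are available. Lean on these libraries where they do the work, as an engineer would, in place of code of your own. Each camera call takes 0.05 s, during which the arm holds its last target. There are 200 camera calls.

## Working session

There is one attempt and no reset: what is moved stays moved. The work goes in short steps, each a Python script; the robot and the scene stay as the last script left them, time stands still between calls to the robot, and variables do not carry over. Pictures are saved under pics/ and viewed, at most 10 in all, crops included, and the job is handed in when it is done.

```bash
mkdir -p pics; cat > h.py <<'E'
import numpy as np, cv2
from cell import ctrl, hand, cams
from scipy.spatial.transform import Rotation as R
def onplane(cam,uv,z,P=None):
    P=P or cams.camera_params(cam); K,T=P["mtx"],P["T"]
    d=T[:3,:3]@np.linalg.solve(K,[uv[0],uv[1],1.]); o=T[:3,3]
    return o+d*(z-o[2])/d[2]
def proj(cam,p,P=None):
    P=P or cams.camera_params(cam); T=np.linalg.inv(P["T"]); c=P["mtx"]@(T[:3,:3]@np.asarray(p)+T[:3,3]); return c[:2]/c[2]
def save(n,im): cv2.imwrite("pics/"+n,im[:,:,::-1])
E
python3 - <<'E'
from h import *
a=cams.grab_frame("scene");b=cams.grab_frame("side")
im=np.vstack([a,b]); im=np.hstack([a,b]); save("1.png",cv2.resize(im,(800,300))); save("2.png",cv2.resize(a,(800,600))); save("3.png",cv2.resize(b,(800,600)))
for c in("scene","side"):
    P=cams.camera_params(c); print(c,P["T"].round(3).tolist(),P["mtx"].round(1).tolist())
    for l in("dispenser","crank_knob","dish","ball_center","dish_handle","jar","tumbler","lemon_bowl"):
        for r in cams.cut_out(c,l)[:3]:
            ys,xs=np.nonzero(r["pixels"]); print(c,l,round(r["score"],2),r["bbox"],xs.mean().round(1),ys.mean().round(1))
print(ctrl.read_ee_rot(),ctrl.read_time_s())
E
```

```text
scene [[-0.689, 0.598, -0.409, 0.955], [0.725, 0.56, -0.402, 0.416], [-0.011, -0.573, -0.819, 1.064], [0.0, 0.0, 0.0, 1.0]] [[366.5, 0.0, 255.6], [0.0, 366.5, 185.4], [0.0, 0.0, 1.0]]
scene dispenser 0.81 [242.4, 217.6, 303.9, 287.6] 279.1 249.3
scene dispenser 0.69 [295.7, 184.9, 374.8, 245.3] 336.7 211.6
scene crank_knob 0.8 [275.8, 234.0, 308.0, 253.0] 291.4 241.5
scene crank_knob 0.53 [339.2, 192.7, 369.9, 211.2] 356.6 200.8
scene dish 0.71 [169.9, 151.2, 208.3, 191.2] 189.2 173.1
scene dish 0.55 [205.9, 187.1, 253.4, 225.8] 229.9 208.4
scene ball_center 0.39 [253.7, 226.8, 266.3, 240.1] 258.0 230.3
scene dish_handle 0.88 [167.9, 148.6, 211.4, 188.1] 188.7 173.0
scene dish_handle 0.61 [208.7, 185.1, 252.9, 229.4] 230.4 208.3
scene dish_handle 0.53 [154.1, 125.2, 188.1, 151.0] 170.4 136.1
scene jar 0.97 [152.2, 122.9, 184.6, 148.6] 170.4 136.0
scene jar 0.74 [206.3, 188.8, 252.2, 228.4] 230.2 208.3
scene tumbler 0.65 [385.7, 239.3, 423.5, 278.9] 405.0 259.1
scene lemon_bowl 0.75 [306.5, 293.8, 368.0, 357.8] 337.3 326.3
scene lemon_bowl 0.25 [244.9, 215.1, 301.9, 288.1] 278.7 249.1
[... 441 characters left out ...]
nob 0.63 [166.8, 181.4, 227.1, 250.7] 189.1 214.5
side dish 0.93 [259.5, 152.6, 298.4, 192.6] 276.6 175.8
side dish 0.6 [215.1, 176.8, 264.8, 216.7] 240.8 197.1
side ball_center 0.66 [167.4, 181.9, 228.3, 253.0] 188.2 214.7
side ball_center 0.57 [204.9, 201.3, 217.2, 206.2] 209.7 202.3
side dish_handle 0.83 [261.3, 156.2, 298.8, 192.0] 275.4 175.6
side dish_handle 0.6 [218.2, 174.8, 260.8, 219.3] 241.2 197.7
side dish_handle 0.18 [165.1, 177.2, 229.9, 249.8] 188.4 214.7
side jar 0.89 [300.6, 145.3, 330.4, 176.5] 315.9 161.0
side tumbler 0.84 [167.4, 278.7, 194.2, 333.2] 181.2 304.2
side lemon_bowl 0.74 [87.9, 243.9, 151.1, 285.8] 119.3 263.4
[3.09494494e+00 5.38791358e-01 3.41411550e-05] 0.9
```

View pics/2.png

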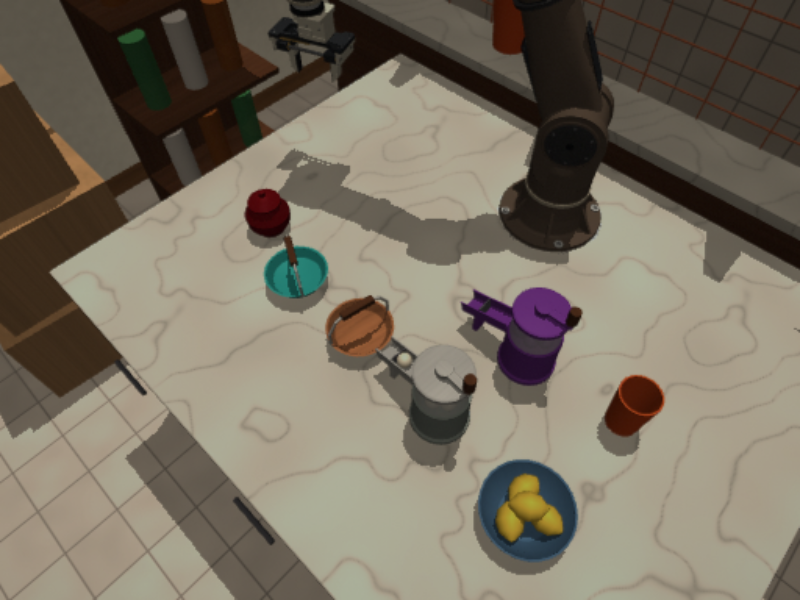

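View pics/3.png

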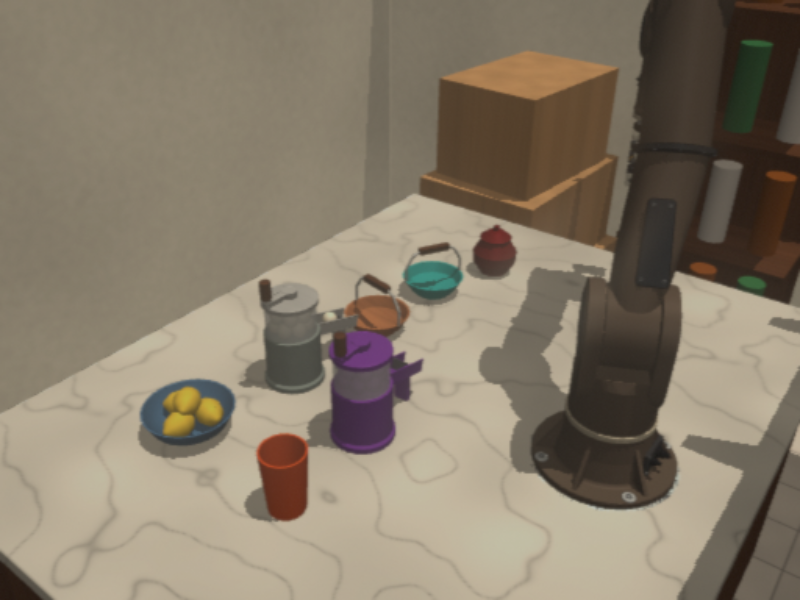

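```bash
python3 - <<'E'
from h import *
s=1.5625
for n,z,a,b in(("knob",.223,(470,384),(265,291)),("cap",.187,(445,373),(291,298)),("bar",.112,(358,309),(376,283)),("barL",.112,(343,319),(364,277)),("barR",.112,(375,300),(389,290)),("dish",.042,(361,328),(377,314)),("pcap",.187,(540,310),(361,350)),("ball",.09,(404,360),(330,318))):
    print(n,onplane("scene",np.array(a)/s,z).round(3),onplane("side",np.array(b)/s,z).round(3))
P=cams.camera_params("wrist");T=np.eye(4);T[:3,:3]=R.from_rotvec(ctrl.read_ee_rot()).as_matrix();T[:3,3]=ctrl.read_tool_pos()
print((np.linalg.inv(T)@P["T"]).round(3),P["mtx"].round(0))
E
```

```text
knob [0.591 0.213 0.223] [0.59  0.214 0.223]
cap [0.589 0.161 0.187] [0.579 0.161 0.187]
bar [ 0.57  -0.079  0.112] [ 0.57  -0.083  0.112]
barL [ 0.606 -0.084  0.112] [ 0.607 -0.088  0.112]
barR [ 0.531 -0.07   0.112] [ 0.53  -0.077  0.112]
dish [ 0.57  -0.077  0.042] [ 0.561 -0.074  0.042]
pcap [0.375 0.203 0.187] [0.367 0.213 0.187]
ball [0.581 0.057 0.09 ] [0.579 0.056 0.09 ]
[[-0.002 -0.964 -0.264  0.07 ]
 [ 1.    -0.001 -0.001 -0.   ]
 [ 0.    -0.264  0.964 -0.157]
 [ 0.     0.     0.     1.   ]] [[270.   0. 254.]
 [  0. 270. 193.]
 [  0.   0.   1.]]
```

```bash
cat >> h.py <<'E'
def down(yaw): # tool y axis (closing line) at world angle yaw, z down
    y=np.array([np.cos(yaw),np.sin(yaw),0]); z=np.array([0,0,-1.]); x=np.cross(y,z)
    return R.from_matrix(np.c_[x,y,z]).as_rotvec()
E
python3 - <<'E'
from h import *
ctrl.movel([.211,-.588,.42],rate=.3)
for yw in(90,-90): print(yw,[ (None if q is None else np.round(q,2)) for q in (ctrl.ik([.58,.03,.42],down(np.radians(yw))),)])
q=[ctrl.ik([.58,.03,.42],down(np.radians(y))) for y in(90,-90)]
yw=90 if abs(q[0][6])<abs(q[1][6]) else -90
ctrl.goto([.58,.03,.42],down(np.radians(yw)))
P=cams.camera_params("wrist"); im=cams.grab_frame("wrist"); save("4.png",cv2.resize(im,(800,600)))
import pickle; pickle.dump(P,open("P4","wb"))
for l in("crank_knob","dish","ball_center","dish_handle","dispenser"):
    for r in cams.cut_out("wrist",l)[:2]:
        ys,xs=np.nonzero(r["pixels"]); print(l,round(r["score"],2),r["bbox"],xs.mean().round(1),ys.mean().round(1))
print(yw,ctrl.read_q(),ctrl.read_time_s())
E
```

```text
90 [array([ 0.37,  0.37, -0.76,  1.29,  0.25,  1.58,  1.21])]
-90 [array([ 0.26,  0.33, -0.59,  1.3 ,  0.18,  1.56, -1.88])]
crank_knob 0.83 [382.9, 0.0, 465.2, 21.9] 414.3 7.1
crank_knob 0.58 [330.3, 166.5, 402.0, 194.4] 365.8 179.9
dish 0.69 [37.0, 113.5, 128.0, 185.8] 87.7 148.5
dish 0.62 [160.9, 115.0, 233.1, 191.2] 195.9 150.6
ball_center 0.77 [262.6, 157.6, 276.3, 170.1] 267.9 160.6
dish_handle 0.78 [160.1, 113.3, 232.1, 189.0] 196.0 150.4
dish_handle 0.78 [37.5, 113.8, 129.0, 186.6] 87.8 148.4
dispenser 0.67 [234.9, 129.9, 402.5, 210.5] 324.0 168.4
dispenser 0.67 [263.3, 0.4, 464.3, 82.0] 355.5 33.4
90 [ 0.36663015  0.36769781 -0.76288575  1.29417993  0.25107871  1.57571558
  1.20960662] 4.5417
```

View pics/4.png

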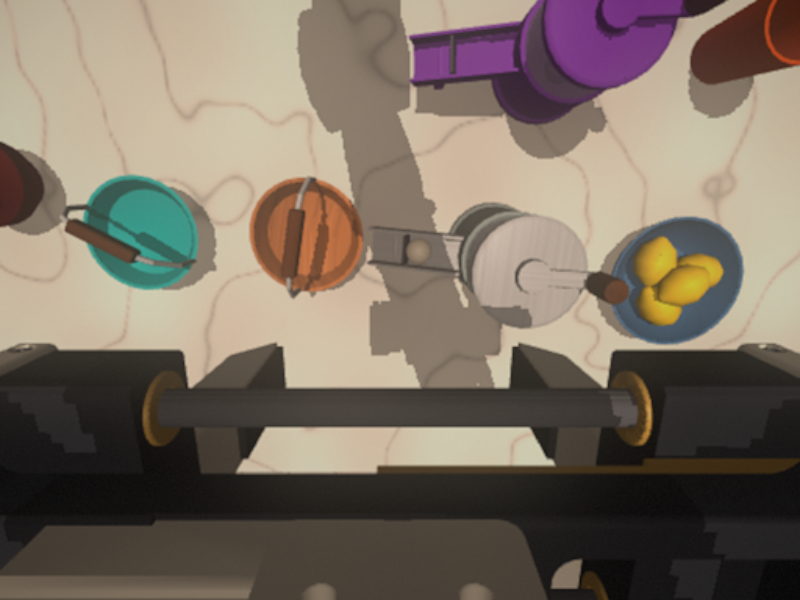

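```bash
python3 - <<'E'
from h import *
import pickle;P=pickle.load(open("P4","rb"));s=1.5625
f=lambda u,z:onplane("wrist",np.array(u)/s,z,P)[:2].round(4)
for n,u,z in(("barA",(297,211),.12),("barB",(290,281),.12),("knobtop",(621,291),.242),("hub",(533,275),.2),("capc",(529,270),.187),("dishrim",(307,235),.042),("lipL",(370,228),.08),("lipR",(369,264),.08),("cL",(462,238),.104),("cR",(460,275),.104),("ball",(418,251),.09)): print(n,f(u,z))
E
```

```text
barA [ 0.5336 -0.0772]
barB [ 0.6097 -0.0901]
knobtop [0.5921 0.2124]
hub [0.5872 0.153 ]
capc [0.5852 0.1531]
dishrim [ 0.5677 -0.0847]
lipL [ 0.5556 -0.0026]
lipR [ 0.5982 -0.0046]
cL [0.5648 0.1017]
cR [0.607  0.1009]
ball [0.5813 0.0533]
```

```bash
cat > c.py <<'E'
from h import *
C=np.array([.5868,.1570]); a0=np.radians(85.1); r=.055
def knob(t): return [C[0]+r*np.cos(a0-t),C[1]+r*np.sin(a0-t),.211]
E
python3 - <<'E'
from c import *
k=np.array(knob(0)); hand.set_gripper(.055)
ctrl.goto(k+[0,0,.07],down(np.pi/2))
print(ctrl.movel(k,rate=.1,stop_force=8),ctrl.read_tool_pos(),k)
hand.set_gripper(.0)
print("w",ctrl.read_grip_width(),ctrl.read_gripper_force(),ctrl.read_wrist_force(),ctrl.read_time_s())
for t in np.radians([15,30,50,70,90]):
    ctrl.movel(knob(t),rate=.08); print(np.round(ctrl.read_wrist_force(),1),np.round(np.array(ctrl.read_tool_pos())-knob(t),4))
print(ctrl.read_time_s(),ctrl.read_grip_width())
a=cams.grab_frame("scene")[150:300,170:370]; save("5.png",cv2.resize(a,(800,600)))
E
```

```text
False [0.59183982 0.2120155  0.21167427] [0.59149793 0.21179899 0.211     ]
w 0.02131542429386369 30.00180959701538 [-1.55652388 -6.64892326  4.09324921] 7.7167
[-1.3 -6.4  4.2] [ 0.0006 -0.0023 -0.    ]
[-2.3 -5.2  4. ] [ 0.0003 -0.002   0.    ]
[-3.3 -4.   3.3] [ 0.0003 -0.0017  0.    ]
[-3.6 -2.8  3. ] [ 0.0007 -0.002   0.0001]
[ 2.2 -0.6  2.2] [ 0.0008 -0.0012  0.0002]
9.5583 0.021317695715801936
```

View pics/5.png

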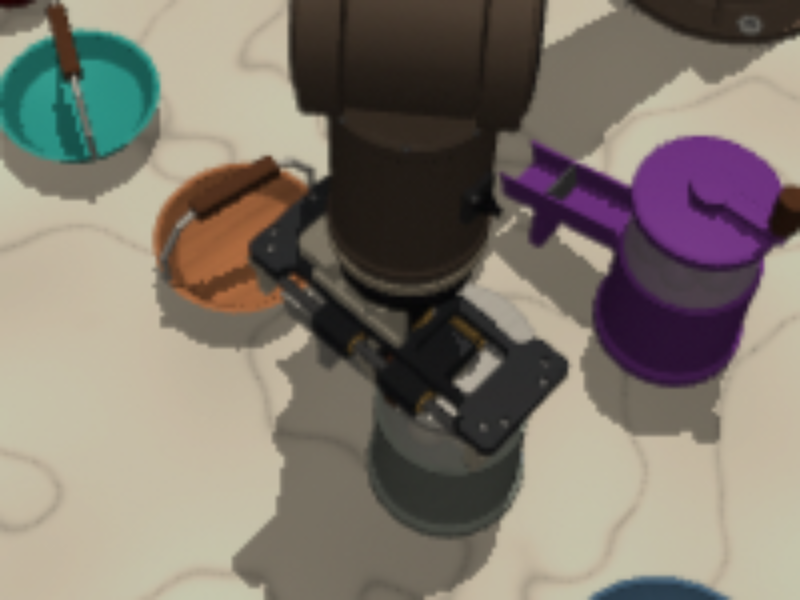

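```bash
sed -i 's/C=np.array.*; a0/C=np.array([.5872,.1555]); a0/' c.py
python3 - <<'E'
from c import *
for d in list(range(110,351,20))+[360]:
    t=np.radians(d); ctrl.movel(knob(t),rate=.08); p=np.array(ctrl.read_tool_pos())
    print(d,np.round(ctrl.read_wrist_force(),1),np.round(p-knob(t),4), np.degrees(a0-np.arctan2(p[1]-C[1],p[0]-C[0])).round(1)%360)
print(ctrl.read_time_s(),ctrl.read_grip_width())
ctrl.sleep(.3)
hand.set_gripper(.055)
p=np.array(ctrl.read_tool_pos()); ctrl.movel(p+[0,0,.09],rate=.2)
ctrl.goto([.575,.0,.40],down(np.radians(80.4)))
import pickle
P=cams.camera_params("wrist"); im=cams.grab_frame("wrist"); save("6.png",cv2.resize(im[:256],(800,400))); pickle.dump(P,open("P6","wb"))
for l in("ball_center","crank_knob"):
    for r in cams.cut_out("wrist",l)[:2]:
        ys,xs=np.nonzero(r["pixels"]); print(l,round(r["score"],2),r["bbox"],onplane("wrist",(xs.mean(),ys.mean()),.02,P))
print(ctrl.read_time_s(),[np.round(ctrl.ik([.57,-.08,z],down(np.radians(y))),2) for y,z in((80.4,.093),(-4.9,.2),(175.1,.2))])
E
```

```text
110 [ 3.2 -2.9  3.1] [ 0.0005 -0.0005  0.0002] 110.3
130 [ 4. -5.  3.] [ 0.0005 -0.0007  0.0002] 130.2
150 [ 1.7 -6.7  5.1] [ 0.0002 -0.001   0.0001] 150.3
170 [-1.2 -6.9  5.9] [-0.0004 -0.001   0.0001] 170.5
190 [-3.1 -6.4  7.9] [-0.0012 -0.0006  0.    ] 191.0
210 [-4.8 -4.3  8.7] [-0.0018  0.0006  0.    ] 211.8
230 [-5.2 -1.6  8.1] [-0.0011  0.0011  0.    ] 231.5
250 [-2.3  0.7  6. ] [-0.0001  0.0008  0.    ] 250.8
270 [0.  0.6 4.2] [0.0004 0.0001 0.0001] 270.1
290 [ 3.1 -0.2  4. ] [ 0.0005 -0.0004  0.    ] 289.9
310 [ 3.6 -2.   3.7] [ 0.0005 -0.0007 -0.    ] 309.9
330 [ 2.1 -3.1  4.4] [ 0.0005 -0.0008 -0.    ] 330.1
350 [ 0.9 -3.2  5.3] [ 0.0005 -0.0009 -0.    ] 350.4
360 [-0.4 -3.2  7.4] [-0.0002 -0.0009 -0.0001] 359.8
14.9833 0.02186937911927803
ball_center 0.68 [211.4, 160.1, 216.6, 170.7] [ 0.57042794 -0.0836168   0.02      ]
crank_knob 0.79 [354.6, 154.4, 440.7, 178.7] [0.63936131 0.28003583 0.02      ]
17.7 [array([ 0.49,  0.59, -0.63,  1.81,  0.43,  0.89,  1.06]), array([ 0.36,  0.42, -0.43,  1.7 ,  0.19,  1.06, -0.22]), array([ 0.73,  0.59, -1.03,  1.67,  0.53,  1.19,  2.62])]
```

View pics/6.png

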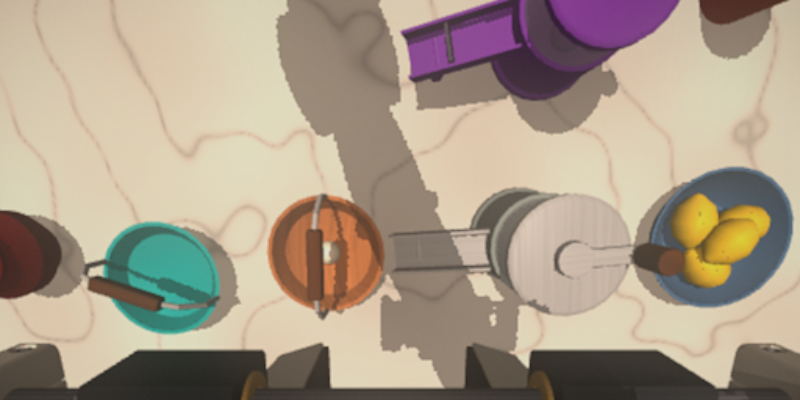

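```bash
python3 - <<'E'
from h import *
import pickle;P=pickle.load(open("P6","rb"));s=1.5625
A,B=[onplane("wrist",np.array(u)/s,.12,P) for u in((317,231),(316,311))]
m=(A+B)/2; b=np.degrees(np.arctan2(*(B-A)[1::-1])); 
c=[onplane("wrist",np.array(u)/s,z,P) for u,z in(((393,253),.08),((577,259),.2))]; print(A,B,m,b,"lip,hub",c)
m[:2]=(m[:2]+[.571,-.082])/2; yaw=np.radians(b+90); print(m,b+90)
g=[m[0],m[1],.093]; hand.set_gripper(.06)
ctrl.goto([m[0],m[1],.18],down(yaw))
print(ctrl.movel(g,rate=.08,stop_force=8),ctrl.read_tool_pos(),g)
f0=ctrl.read_wrist_force(); hand.set_gripper(0.)
print(ctrl.read_grip_width(),ctrl.read_gripper_force(),f0,ctrl.read_wrist_force(),ctrl.read_time_s())
a=np.hstack([cams.grab_frame("scene")[140:260,150:310],cams.grab_frame("side")[130:250,180:340]]); save("7.png",cv2.resize(a,(800,300)))
E
```

```text
[ 0.53381147 -0.0747359   0.12      ] [ 0.61739998 -0.09426238  0.12      ] [ 0.57560573 -0.08449914  0.12      ] -13.148644979459705 lip,hub [array([ 0.57514768, -0.00294874,  0.08      ]), array([0.58846217, 0.15514838, 0.2       ])]
[ 0.57330286 -0.08324957  0.12      ] 76.8513550205403
False [ 0.57372453 -0.08318941  0.09354943] [np.float64(0.5733028642334645), np.float64(-0.08324957108911575), 0.093]
0.015898321904323373 29.85716164112091 [-0.38032107  0.03887513 -0.20222884] [-0.06899343  0.69679519 -2.90391367] 20.9833
```

View pics/7.png

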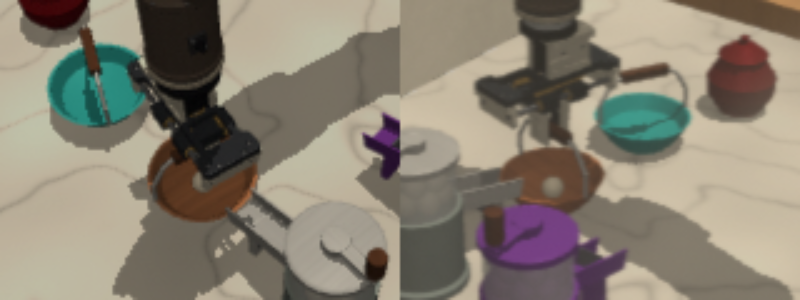

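```bash
python3 - <<'E'
from h import *
p=np.array(ctrl.read_tool_pos()); y0=76.85
ctrl.movel(p+[0,0,.02],rate=.03); print(np.round(ctrl.read_wrist_force(),1))
p=p+[0,0,.105]; ctrl.movel(p,rate=.04); ctrl.sleep(.4); print(ctrl.read_time_s(),ctrl.read_tool_pos())
t=ctrl.read_time_s(); ctrl.movel(p,down(np.radians(y0-5)),rate=.03); print("5deg took",ctrl.read_time_s()-t,np.round(ctrl.read_wrist_force(),1),ctrl.read_grip_width())
a=np.hstack([cams.grab_frame("scene")[100:260,150:310],cams.grab_frame("side")[100:260,180:340]]); save("8.png",cv2.resize(a,(800,400)))
E
```

```text
[-0.1 -0.1 -3.8]
24.5667 [ 0.57295799 -0.08311293  0.1976423 ]
5deg took 0.25 [-0.2 -0.3 -2.2] 0.01584798208964369
```

View pics/8.png

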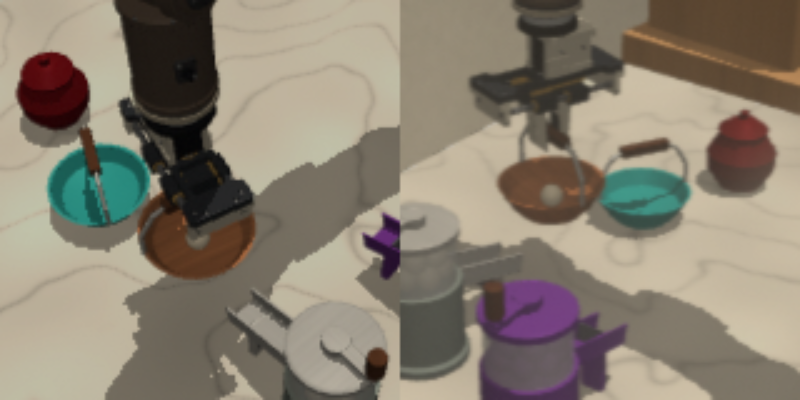

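```bash
python3 - <<'E'
from h import *
p=np.array([.5730,-.0831,.198])
for y in np.linspace(71.85,-4.9,9)[1:]: ctrl.movel(p,down(np.radians(y)),rate=.03); ctrl.sleep(.1)
ctrl.sleep(1.5)
M=R.from_rotvec(ctrl.read_ee_rot()).as_matrix(); print(M.round(3),ctrl.read_tool_pos(),ctrl.read_grip_width(),ctrl.read_wrist_force(),ctrl.read_time_s())
a=np.hstack([cams.grab_frame("scene")[100:260,150:310],cams.grab_frame("side")[100:260,180:340]]); save("9.png",cv2.resize(a,(800,400)))
E
```

```text
[[ 0.085  0.996 -0.   ]
 [ 0.996 -0.085 -0.   ]
 [-0.     0.    -1.   ]] [ 0.57299967 -0.08315085  0.19799711] 0.01575025398692535 [-0.18919533  0.28391056 -3.38889195] 29.75
```

View pics/9.png

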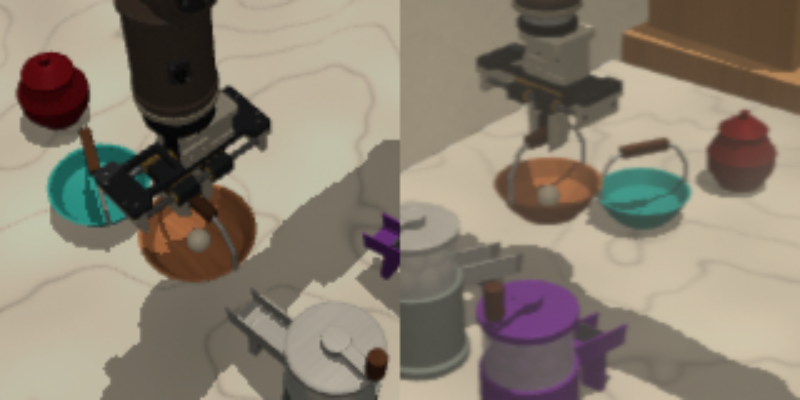

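The dish hangs level with its bar in line with the chute, and the sweet sits in its middle (about (198,240) left, (548,195) right). Nothing is touching it.

```bash
python3 -c "
from h import *
print(ctrl.hand_in())"
```

```text
the job is handed in; nothing more can be done
None
```

I handed the job in at about 30 s: the crank is fully turned, and the gripper holds the dish still and level about 10 cm up, its bar in line with the chute and the sweet in its middle; the interface returned no verdict.

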